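# Nip up a water-filter cap with the housing spanner

## Task

The cartridge in the middle canister of the water filter has just been changed and its cap is only finger-loose. Drop the black ring spanner over the ribs of that cap and tighten it clockwise, in short swings because the neighbouring canisters are in the way, until the gasket bites and the cap is firmly snug: a steady push of about 15 N on the grip, half a second long, and no more, or the housing cracks. Then lay the spanner down flat on the worktop, same side up and clear of the filter, without dropping it or disturbing the other things.

Things in the scene. Friction and masses are not known exactly. Their poses are not given: they have to be found in the camera images.
- filter: Three-stage water filter, fixed: white foot 125 x 345 mm, three clear canisters in a row, axes 108 mm apart along its y, blue caps 98 mm wide reaching 164 mm high; steel swan-neck to 185 mm at the -y end. Origin: on the worktop under the middle canister's axis; z up, its front (open side) is -x. Neighbour caps stop the spanner's handle 60 deg either side of straight out to -x.
- cap: Blue screw cap of the middle canister, turning about its vertical axis. Flange 98 mm wide whose top, the spanner's seat, is at z = 135 mm; above it ten upright round ribs (9 mm thick, tops rounded, 155 mm high) every 36 deg on a 78 mm circle round a 69 mm core 160 mm high. Origin: on the axis at worktop height; z up; its x axis runs through a rib.
- cap_seat (a point): Centre of the middle cap at the top of its flange (z = 135 mm), where the spanner's underside comes to rest; axes as the cap's. Tightening is clockwise from above: 2.1 to 2.5 rad at a drag of about 0.45 N m, then the gasket bites and the torque climbs by 6 N m per rad; firmly snug at about 1.7 N m (15 N at the grip), strained above 3 N m. Eased off, it springs back 0.1 to 0.2 rad: normal.
- cap_pip (a point): White pip on the cap's rim, 49 mm from its axis at the height of the spanner's seat, 36 deg clockwise (from above) of the cap's x axis. Axes as the cap's.
- pip_home (a point): Fixed point at the filter's front, on the pip's circle, 11 deg to the left (+y) of straight out to -x: a cap that has come tight has its pip within about 30 deg of here (26 mm); where exactly differs each time.
- spanner: Black ring spanner, loose, 0.16 kg, 18 mm thick: ring 102 mm outside, 92 mm inside with five 9 mm round teeth reaching in to a 74 mm circle, and a straight handle 18 mm wide, flat-sided, along its -x to 199 mm from the centre; balances at 100 mm. Origin: ring centre, underside; z up. Fits the cap when its x axis lies along a rib (every 36 deg), within about 5 deg and 2.5 mm.
- spanner_grip (a point): Point on the spanner's handle to take hold of and push at, across its 18 mm width: 115 mm from the ring centre along the spanner's -x, at mid thickness (9 mm above the underside). Axes as the spanner's.
- tumbler: Clear drinking glass, 80 mm wide, 91 mm high, standing at the right; leave alone. Origin: centre of its foot.
- mug: Green and white mug, 86 mm wide, 99 mm high, standing behind the filter; leave alone. Origin: centre of its foot.
- old_cartridge: Used brown filter cartridge with white ends, 62 mm wide, 90 mm high, standing at the left; leave alone. Origin: centre of its foot.

How it is judged:
By the outcome, as a careful person would: the job done as asked, in the order asked, and still so for the second after the job is handed in, with the robot touching nothing.
It also fails if it takes over 72 s, if anything falls off the work surface, if the arm or the gripper's body presses on something with over 40 N, if the wrist force passes 120 N, or if a joint passes its speed limit or range.

## Robot

A 6-joint arm with a two-finger parallel gripper is mounted at the origin on a cart in front of the work surface, level with it; the furniture and walls round the work are solid. World frame = base frame: x ahead of the robot, y to its left, z up, the work surface at z = 0. Lengths are in mm, angles in rad, forces in N, time in s.
With the tool pointing down it reaches from about 275 to 750 mm from the base axis. Payload 10.2 kg.
Tool frame: the origin (TCP) lies midway between the tips of the shut fingers; the grasp point (between the pads) lies 19 mm behind it; z points along the fingers, y is the line along which they close (so a half turn about z gives the same grasp; the last joint's range is limited). The gripper opens to 85 mm and grips with 20 to 120 N. Pads are 22 mm wide; open, the fingers measure 114 mm over their backs; the gripper's body (76 mm by 85 mm) begins 54 mm behind the grasp point. The pads swing forward as they close: fully open they stand 13 mm farther back than shut.
Start: joints at [1.081, 0.313, 1.498, -0, 1.331, -0.223], TCP at [138.427, 506.428, 231.294] pointing down, gripper open.
Joint ranges: [-2.94, 2.94], [-0.97, 2.17], [0.19, 2.56], [-1.23, 4.37], [0.02, 3.11], [-2.88, 2.88]. Speed limits (rad/s): [2.39, 2.39, 3.01, 3.14, 3.14, 3.14].

## Interface

Orientations are given as a unit quaternion [w, x, y, z].
In Python, from rig import ctrl gives the robot as it stands.
- The arm moves only by the tool send_rows, never from a script. Its argument "targets" is a list of rows, each a list of 7 numbers: the closure, from -1 (fully open) to 1 (shut), so that 0 is half open, then the shift along the tool's x, y, z in m, then the turn, a rotation vector about the tool's x, y, z in rad. In form: [[claw, dx, dy, dz, ax, ay, az], ...]. A call has exactly 10 rows; each row shifts and turns the commanded pose from where the row before left it, along the tool's axes as they then stand; what a row does not reach is not made up. A row lasts 1/8 s, in which the tool goes at most 62.5 mm and 10.7 degrees, less where a joint would pass 70% of its speed; a pose out of reach is approached as far as the arm can. A call with a gripper value outside its range is refused whole. The fingers move at their own pace and stop on an object; "squeeze" is the grip in N (left out, the last holds). Time passes only in rows, so rows that do not move let the fingers close, or fill a call up. It gives the time, the measured TCP pose, the force, the opening and the grip force at its end, in the units of the state.
- ctrl.sense(): the state, without advancing time (a new reading comes with each control period).
- ctrl.capture(name): name is "scene" or "top" or "wrist"; returns a dict with "img" (384x512x3 uint8, red, green, blue), "camera_matrix" (3x3 intrinsics, pixels), "R" (3x3) and "t" (3): a world point X has camera coordinates R X + t. Camera axes: x right, y down, z forward; pixel columns grow to the right and rows downward; lengths in mm; the calibration is good to about 2 mm. A picture is of the moment at which its call begins. There is no depth.
- ctrl.finish_job(): hands the job in; it is judged then, once.
Trained networks look in a picture, given as the dict that the camera call returned (one of the last four; its "shot" number tells which), for a name from the list of things; names that differ only in an ending like _2 or _b are one class to them, and where a whole thing is asked for, a point or a joint stands for the part that bears it (a point fixed in the world has none). Each returns a list of dicts, best first, with "score" (0 to 1); they miss things now and then, are a little off and sometimes report something else, mostly with a low value. They report only what shows in the picture. A call takes as long as a camera call.
- ctrl.boxes_of(query, picture): "extent" ([left, top, width, height] in pixels, round what is visible of it).
- ctrl.landmark_of(query, picture): "point" ([column, row] in pixels: a listed point, or the origin of a listed thing).
The state is a dict: "time_s": time; "joints": joint angles; "dq": joint speeds; "tau": joint torques, N m; "eef_pos": TCP position; "ee_rot": TCP orientation; "force": force on the tool from outside, world axes, zero at the start; "wrist_torque": the same for the moment, N m; "grip_width": opening from 0.0 (shut) to 1.0 (fully open); "grip_force": force on a finger pad.
Only numpy, scipy, OpenCV 4.12 (cv2) and the standard library are available. Lean on these libraries where they do the work, as an engineer would, in place of code of your own. Each camera call takes 0.05 s, during which the arm holds its last target. There are 200 camera calls.

## Working session

There is one attempt and no reset: what is moved stays moved. The work goes in short steps, Python scripts to look and compute and a tool call to move; the robot and the scene stay as the last step left them, time stands still between calls to the robot, and variables do not carry over. Pictures are saved under pics/ and viewed, at most 10 in all, crops included, and the job is handed in when it is done.

Besides the shell and the picture viewer there is one more tool, called after "Request:" by a JSON object that holds its "api" and its "payload", one argument or row to a line. send_rows: Moves the arm, as the interface text tells. Its arguments: {"type":"object","properties":{"targets":{"type":"array"},"squeeze":{"type":"number"}},"required":["targets"]}

```bash
mkdir -p pics; cat > h.py <<'E'
from rig import ctrl
import numpy as np, cv2
from scipy.spatial.transform import Rotation as Ro
def ray(p,px,z):
    K,R,t=[np.array(p[k],float) for k in("camera_matrix","R","t")]
    d=R.T@np.linalg.solve(K,[px[0],px[1],1]); c=-R.T@t
    return c+d*(z-c[2])/d[2]
def proj(p,X):
    K,R,t=[np.array(p[k],float) for k in("camera_matrix","R","t")]
    c=K@(R@np.array(X,float)+t); return c[:2]/c[2]
def save(p,name): cv2.imwrite("pics/"+name,p["img"][:,:,::-1])
def tool():
    s=ctrl.sense(); q=np.array(s["ee_rot"]); return s,np.array(s["eef_pos"]),Ro.from_quat(q[[1,2,3,0]])
def lm(p,q,z,n=2):
    for r in ctrl.landmark_of(q,p)[:n]: print(q,np.round(r["point"],1),round(r["score"],2),np.round(ray(p,r["point"],z),1))
E
python3 - <<'E'
from h import *
s,x,R=tool(); print(s["time_s"],x,R.as_matrix().round(3),s["grip_width"])
for n in("top","scene"):
    p=ctrl.capture(n); save(p,n+"0.png"); print(n,-np.array(p["R"]).T@p["t"])
    for q,z in(("filter",0),("cap_seat",135),("cap_pip",135),("pip_home",135),("spanner",0),("spanner_grip",9),("tumbler",0),("mug",0),("old_cartridge",0)): lm(p,q,z)
E
```

```text
0.0 [138.30791151 506.1934828  230.74645434] [[-0.965  0.264 -0.001]
 [ 0.264  0.965 -0.001]
 [ 0.    -0.001 -1.   ]] 1.001019105715538
top [ 553.03541328  -49.82938445 1111.50535392]
filter [226.9 168.6] 0.83 [676.5  40.    0. ]
filter [223.1 185.6] 0.45 [623.9  49.8   0. ]
cap_seat [222.8 165.5] 0.97 [669.6  40.4 135. ]
cap_seat [345.3 192.5] 0.62 [ 606.6 -291.9  135. ]
cap_pip [241.4 156.7] 0.95 [695.1  -8.9 135. ]
spanner [258.5 236.5] 0.83 [472.4 -63.1   0. ]
spanner_grip [221.3 167.8] 0.72 [677.5  56.4   9. ]
spanner_grip [295.4 246.4] 0.68 [ 446.6 -174.9    9. ]
tumbler [346.8 189.7] 0.73 [ 622.7 -329.9    0. ]
mug [283.5 125.3] 0.8 [ 816.8 -130.5    0. ]
old_cartridge [168.3 238.9] 0.79 [457.3 209.6   0. ]
old_cartridge [284.2 125. ] 0.47 [ 817.9 -132.7    0. ]
scene [ -91.38615315 -456.94917993  569.52030715]
filter [245.1 207.1] 0.89 [668.9  40.5   0. ]
filter [234.5 257.5] 0.18 [475.6 -57.4   0. ]
cap_seat [246.8 163.7] 0.85 [665.9  33.5 135. ]
cap_pip [263.  160.3] 0.88 [706.4   9.4 135. ]
cap_pip [368.7 265.4] 0.51 [ 447.7 -355.2  135. ]
pip_home [233.8 170.4] 0.74 [616.2  39.5 135. ]
spanner [237.3 261.1] 0.67 [468.6 -69.8   0. ]
spanner_grip [273.6 279.3] 0.78 [ 452.6 -172.1    9. ]
tumbler [367.7 262.9] 0.71 [ 622.4 -319.     0. ]
mug [320.9 200.7] 0.67 [ 815.4 -120.7    0. ]
old_cartridge [144.  223.8] 0.83 [460.5 212.4   0. ]
```

```bash
python3 - <<'E'
import cv2,numpy as np
a=cv2.imread("pics/top0.png")[90:290,130:400];b=cv2.imread("pics/scene0.png")[100:320,110:410]
a=cv2.resize(a,(790,585),interpolation=2);cv2.imwrite("pics/a.png",a)
b=cv2.resize(b,(800,586),interpolation=2);cv2.imwrite("pics/b.png",b)
E
```

```text
(no output)
```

View pics/a.png

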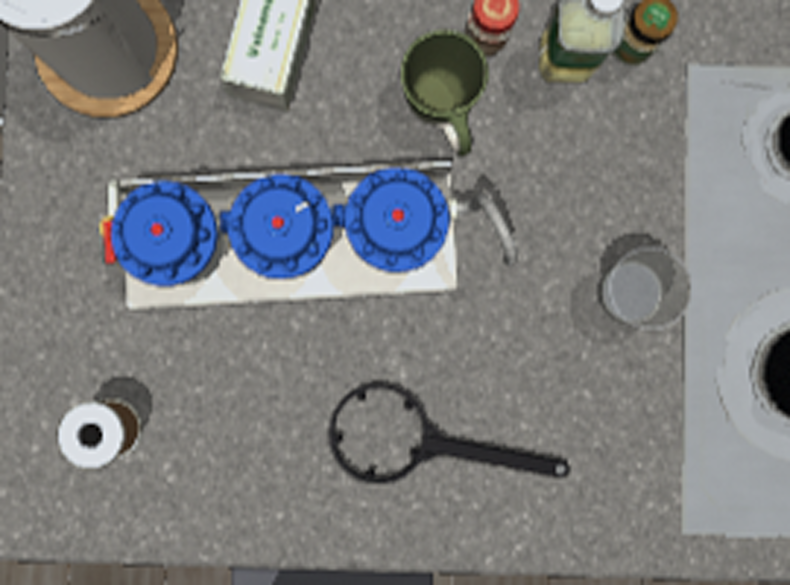

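View pics/b.png

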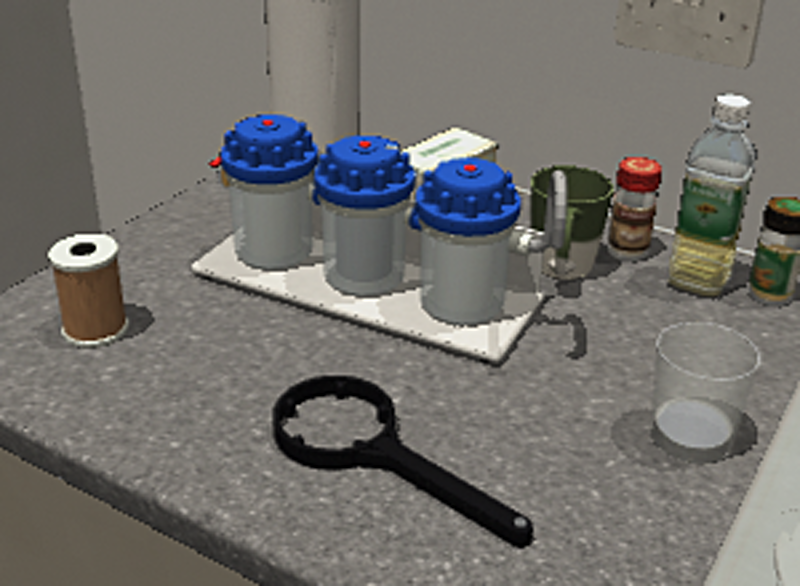

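The top view (2.93x crop) shows the middle cap at (278,225) with its white pip towards the back right at about (302,207). The spanner's ring is at (380,432), with the handle running right to (562,467). The row of caps is yawed about +3°. In the scene view nothing blocks the spanner. I'll move above the grip.

Request:
{"api": "send_rows", "payload": {
  "targets": [
    [-1, -0.04, -0.048, 0, 0, 0, 0],
    [-1, -0.04, -0.048, 0, 0, 0, 0],
    [-1, -0.04, -0.048, 0, 0, 0, 0],
    [-1, -0.04, -0.048, 0, 0, 0, 0],
    [-1, -0.04, -0.048, 0, 0, 0, 0],
    [-1, -0.04, -0.048, 0, 0, 0, 0],
    [-1, -0.04, -0.048, 0, 0, 0, 0],
    [-1, -0.04, -0.048, 0, 0, 0, 0],
    [-1, -0.04, -0.048, 0, 0, 0, 0],
    [-1, -0.04, -0.048, 0, 0, 0, 0]
  ]
}}

```text
time_s: 2.25
eef_pos: [398.2, -64.3, 231.6]
ee_rot: [0.0, 0.133, 0.991, -0.0]
force: [1.0, 1.5, 0.8]
grip_width: 0.999
grip_force: 0.0
```

Request:
{"api": "send_rows", "payload": {
  "targets": [
    [-1, -0.04, -0.048, 0, 0, 0, 0],
    [-1, -0.04, -0.048, 0, 0, 0, 0],
    [0, 0, 0, 0, 0, 0, 0.18],
    [0, 0, 0, 0, 0, 0, 0.18],
    [0, 0, 0, 0, 0, 0, 0.18],
    [0, 0, 0, 0, 0, 0, 0.18],
    [0, 0, 0, 0, 0, 0, 0.18],
    [0, 0, 0, 0, 0, 0, 0.18],
    [0, 0, 0, 0, 0, 0, 0.18],
    [0, 0, 0, 0, 0, 0, 0.18]
  ]
}}

```text
time_s: 3.5
eef_pos: [449.6, -175.7, 231.3]
ee_rot: [0.0, 0.755, 0.655, 0.0]
force: [0.2, 0.4, 0.3]
grip_width: 0.5
grip_force: 0.0
```

```bash
python3 - <<'E'
from h import *
s,x,R=tool(); print(s["time_s"],x,R.as_matrix().round(3),s["grip_width"],s["force"],s["joints"])
for n in("wrist","top"):
    p=ctrl.capture(n); save(p,n+"1.png"); print(n,-np.array(p["R"]).T@p["t"],np.round(p["R"],2).tolist())
    for q,z in(("spanner",0),("spanner_grip",9),("cap_seat",135),("cap_pip",135)): lm(p,q,z)
E
```

```text
3.5 [ 449.58111741 -175.73756965  231.33281854] [[ 0.141  0.99   0.   ]
 [ 0.99  -0.141 -0.   ]
 [-0.     0.    -1.   ]] 0.4998696770361566 [0.16163527 0.41988666 0.26526049] [-6.15951115e-01  2.19467430e-01  1.61979113e+00 -1.00912466e-05
  1.30225911e+00 -4.73998268e-01]
wrist [ 460.5059837  -101.00094052  373.68762257] [[0.99, -0.14, -0.0], [-0.14, -0.95, 0.29], [-0.04, -0.29, -0.96]]
spanner [396.4 245.1] 0.63 [ 621.1 -319.2    0. ]
spanner_grip [253.3 164.7] 0.75 [ 447.2 -180.9    9. ]
top [ 553.03541328  -49.82938445 1111.50535392] [[0.03, -1.0, 0.01], [-1.0, -0.03, -0.07], [0.07, -0.01, -1.0]]
spanner [259.  237.7] 0.86 [468.8 -64.7   0. ]
spanner_grip [295.4 244.3] 0.66 [ 452.9 -174.7    9. ]
cap_seat [223.2 168.7] 0.74 [661.   39.1 135. ]
cap_pip [241.3 155.3] 0.7 [698.9  -8.5 135. ]
```

View pics/wrist1.png

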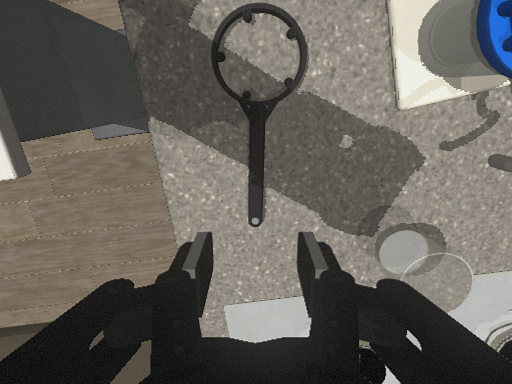

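The wrist view shows the ring centre near (259,54) and the handle running straight down to its end at (255,222). I'll turn these into a pose, and get the cap pose and angle from an image fit.

```bash
python3 - <<'E'
from h import *
p=ctrl.capture("wrist")
c=ray(p,(259,54),9); e=ray(p,(255,222),18)
u=c-e; print("ring",c,"end",e,"len",np.hypot(*u[:2]),"ang",np.degrees(np.arctan2(u[1],u[0])))
# dark handle pixels -> axis fit
g=p["img"].max(axis=2); pts=[]
for r in range(120,215,5):
    cs=[k for k in range(235,280) if g[r,k]<70 and g[r,k]<0.9*80]
    cs=np.array(cs); 
    if len(cs): pts.append((cs.mean(),r,len(cs)))
print([(round(a,1),r,n) for a,r,n in pts][::3])
W=np.array([ray(p,q[:2],14)[:2] for q in pts if q[2]<25]); 
m=W.mean(0); d=np.linalg.svd(W-m)[2][0]; d*=np.sign(d[1]); print("axis",m,np.degrees(np.arctan2(d[1],d[0])), "perp off of ring", np.cross(d,c[:2]-m))
E
```

```text
ring [470.23119739 -59.63271454   9.        ] end [ 439.68811    -251.52372947   18.        ] len 194.3065665372927 ang 80.95615736881426
[(np.float64(257.5), 120, 18), (np.float64(256.0), 135, 17), (np.float64(256.5), 150, 16), (np.float64(255.5), 165, 16), (np.float64(255.5), 180, 14), (np.float64(255.0), 195, 15), (np.float64(255.0), 210, 15)]
axis [ 450.3740882  -181.51624276] 81.08646340846042 perp off of ring -0.732204099950124<stdin>:13: DeprecationWarning: Arrays of 2-dimensional vectors are deprecated. Use arrays of 3-dimensional vectors instead. (deprecated in NumPy 2.0)
```

Request:
{"api": "send_rows", "payload": {
  "targets": [
    [0, 0, 0.002, 0.04, 0, 0, 0.016],
    [0, 0, 0, 0.04, 0, 0, 0],
    [0, 0, 0, 0.04, 0, 0, 0],
    [0, 0, 0, 0.04, 0, 0, 0],
    [0, 0, 0, 0.04, 0, 0, 0],
    [0, 0, 0, 0.02, 0, 0, 0],
    [0, 0, 0, 0.0075, 0, 0, 0],
    [0, 0, 0, 0, 0, 0, 0],
    [1, 0, 0, 0, 0, 0, 0],
    [1, 0, 0, 0, 0, 0, 0]
  ],
  "squeeze": 70
}}

```text
time_s: 5.3
eef_pos: [452.1, -176.3, 4.9]
ee_rot: [0.001, 0.759, 0.651, 0.0]
force: [-1.0, 0.4, 6.9]
grip_width: 0.185
grip_force: 69.5
```

Request:
{"api": "send_rows", "payload": {
  "targets": [
    [1, 0, 0, 0, 0, 0, 0],
    [1, 0, 0, 0, 0, 0, 0],
    [1, 0, 0, 0, 0, 0, 0],
    [1, 0, 0, 0, 0, 0, 0],
    [1, 0, 0, -0.01, 0, 0, 0],
    [1, 0, 0, -0.03, 0, 0, 0],
    [1, 0, 0, -0.05, 0, 0, 0],
    [1, 0, 0, -0.05, 0, 0, 0],
    [1, 0, 0, -0.05, 0, 0, 0],
    [1, 0, 0, -0.05, 0, 0, 0]
  ]
}}

```text
time_s: 6.55
eef_pos: [451.1, -175.7, 246.3]
ee_rot: [0.0, 0.759, 0.651, 0.0]
force: [0.7, -0.5, -2.3]
grip_width: 0.187
grip_force: 68.6
```

```bash
python3 - <<'E'
from h import *
s,x,R=tool(); print(s["time_s"],x,R.as_matrix().round(3),s["grip_width"],s["force"],s["wrist_torque"])
p=ctrl.capture("wrist"); save(p,"w2.png")
for q,z in(("spanner",x[2]-3),("spanner_grip",x[2]+6),("cap_seat",135),("cap_pip",135)): lm(p,q,z)
E
```

```text
6.55 [ 451.11219627 -175.6982708   246.31540349] [[ 0.151  0.988  0.001]
 [ 0.988 -0.151 -0.001]
 [-0.     0.001 -1.   ]] 0.18695338093864944 [ 0.66125722 -0.50097488 -2.25701956] [-0.06447785 -0.01822051 -0.00246918]
spanner_grip [251.6 255.9] 0.92 [ 449.6 -176.3  252.3]
```

View pics/w2.png

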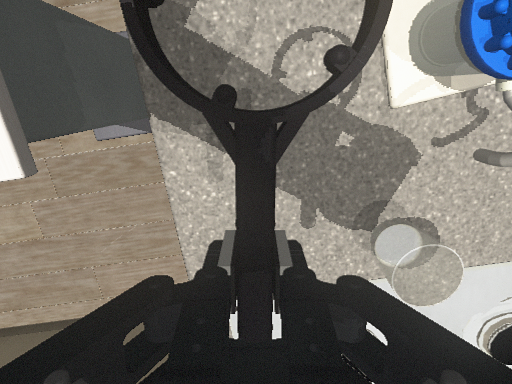

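The spanner is held level: the handle sits between the pads at columns 220-290 and the ring is ahead. I'll go over the cap and look through the ring.

Request:
{"api": "send_rows", "payload": {
  "targets": [
    [1, 0.03, 0.0235, 0, 0, 0, 0],
    [1, 0.03, 0.0235, 0, 0, 0, 0],
    [1, 0.03, 0.0235, 0, 0, 0, 0],
    [1, 0.03, 0.0235, 0, 0, 0, 0],
    [1, 0.03, 0.0235, 0, 0, 0, 0],
    [1, 0, 0, 0, 0, 0, 0.116],
    [1, 0, 0, 0, 0, 0, 0.116],
    [1, 0, 0, 0, 0, 0, 0.116],
    [1, 0, 0, 0, 0, 0, 0.116],
    [1, 0, 0, 0, 0, 0, 0.116]
  ]
}}

```text
time_s: 8.05
eef_pos: [589.8, -45.4, 242.0]
ee_rot: [-0.001, 0.914, 0.405, -0.001]
force: [0.1, 0.7, -1.5]
grip_width: 0.185
grip_force: 68.8
```

```bash
python3 - <<'E'
from h import *
from scipy.optimize import minimize
s,x,R=tool(); print(s["time_s"],x,R.as_matrix().round(3),s["force"])
p=ctrl.capture("wrist"); save(p,"w3.png")
for q,z in(("spanner",x[2]-5),("cap_seat",135),("cap_pip",135)): lm(p,q,z)
t=ctrl.capture("top"); save(t,"t3.png")
for q,z in(("spanner",x[2]-5),("cap_seat",135),("cap_pip",135)): lm(t,q,z)
# filter pose from blue masks of the first top and scene pictures
a=np.linspace(0,2*np.pi,40)
ims={n:cv2.imread(f"pics/{n}0.png")[:,:,::-1].astype(int) for n in("top","scene")}
cam={"top":t,"scene":ctrl.capture("scene")}
obs={n:((i[...,2]>i[...,0]*1.6)&(i[...,2]>60)).astype(np.uint8) for n,i in ims.items()}
def mask(n,q):
    m=np.zeros((384,512),np.uint8); y=np.radians(q[2])
    for k in(-1,0,1):
        c=np.array(q[:2])+k*108*np.array([-np.sin(y),np.cos(y)])
        P=[proj(cam[n],[c[0]+r*np.cos(b),c[1]+r*np.sin(b),z]) for r,z in((49,135),(49,120),(41,155),(34.5,160)) for b in a]
        h=cv2.convexHull(np.float32(P)); cv2.fillConvexPoly(m,(h*16).round().astype(np.int32),1,shift=4)
    return m
for names in(("top",),("scene",),("top","scene")):
    f=lambda q:sum((mask(n,q)!=obs[n]).mean() for n in names)*1e3
    r=minimize(f,[667,39,3.3],method="Nelder-Mead",options=dict(initial_simplex=[[667,39,3.3],[672,39,3],[667,44,3],[667,39,6]])); print(names,r.x.round(2),round(r.fun,2))
E
```

```text
8.05 [589.80761757 -45.38222682 241.96060268] [[ 0.671  0.741 -0.003]
 [ 0.741 -0.671  0.001]
 [-0.002 -0.003 -1.   ]] [ 0.05566472  0.65576112 -1.51789   ]
cap_seat [261.9  42.3] 0.78 [668.4  34.7 135. ]
cap_pip [325.   59.3] 0.63 [695.6  -5.7 135. ]
spanner [218.7 162.3] 0.61 [664.9  41.2 237. ]
cap_seat [220.3 166.3] 0.6 [667.2  47.1 135. ]
('top',) [667.34  34.7    5.34] 1.76
('scene',) [661.72  34.5    2.83] 2.18
('top', 'scene') [667.04  35.     4.68] 4.08
```

View pics/w3.png

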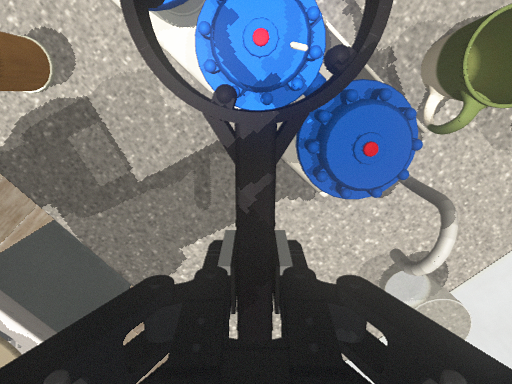

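Through the ring, the middle cap's red hub is at (261,37) and its white mark runs from (291,45) to (307,48). Ribs show at about (316,52), (299,83), (267,97) and (232,90).

```bash
python3 - <<'E'
from h import *
p=ctrl.capture("wrist")
i=p["img"].astype(int)
red=(i[...,0]>150)&(i[...,1]<90)&(i[...,2]<90)
n,l,st,ce=cv2.connectedComponentsWithStats(red.astype(np.uint8))
for k in range(1,n):
    if st[k,4]>30: print("red",ce[k].round(1),st[k],ray(p,ce[k],160).round(1))
w=(i.min(axis=2)>170); w[:,:280]=0;w[:,315:]=0;w[:35]=0;w[60:]=0
n,l,st,ce=cv2.connectedComponentsWithStats(w.astype(np.uint8))
for k in range(1,n):
    if st[k,4]>15: print("white",ce[k].round(1),st[k],ray(p,ce[k],160).round(1))
c=i[0:130,180:350].astype(np.uint8); cv2.imwrite("pics/w3c.png",cv2.resize(c,(785,600),interpolation=cv2.INTER_CUBIC)[:,:,::-1])
E
```

```text
red [368.8 149.3] [362 143  14  14 152] [677.1 -74.  160. ]
white [297.9  47. ] [289  43  18   9 109] [682.3  14.3 160. ]
```

View pics/w3c.png

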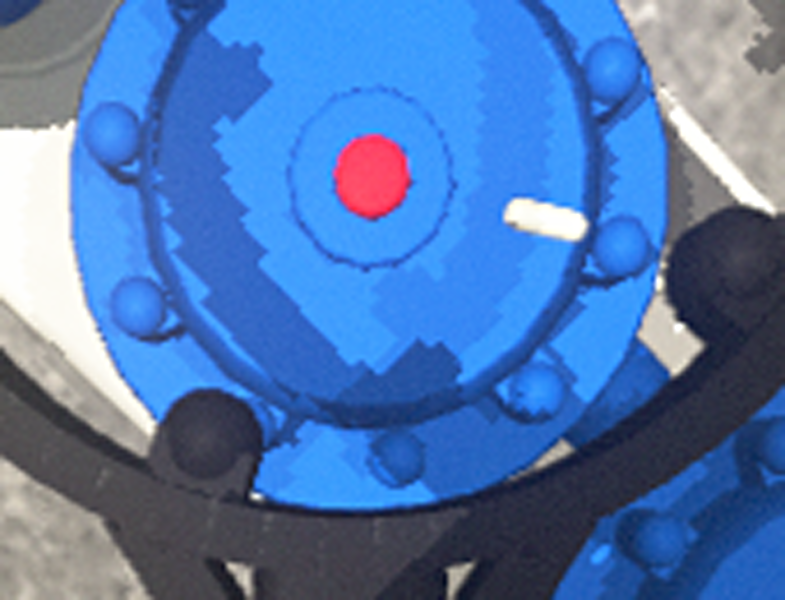

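The crop shows rib tops at (611,68), (620,246), (537,390), (397,457), (140,306) and (113,133), and the hub at (372,177). I'll fit the cap pose to these, and the ring pose to the teeth in view: crop (212,435) and (737,262), and full-frame handle edges.

```bash
cat > fit.py <<'E'
from h import *
from scipy.optimize import least_squares
def capfit(p,px,zr=152,a0=-60):
    P=np.array([ray(p,q,zr)[:2] for q in px])
    def f(v):
        d=P-v[:2]; th=np.arctan2(d[:,1],d[:,0]); e=np.radians(36)
        w=(th-v[2]+e/2)%e-e/2
        return np.r_[np.hypot(*d.T)-39,39*w]
    best=min((least_squares(f,[667,36,np.radians(a0+k)]) for k in(-12,-6,0,6,12)),key=lambda r:r.cost)
    return best.x[0],best.x[1],np.degrees(best.x[2])%36,np.sqrt(2*best.cost/len(P))
E
python3 - <<'E'
from fit import *
p=ctrl.capture("wrist"); s,x,R=tool()
sc=lambda L:[(180+a/4.618,b/4.615) for a,b in L]
print(capfit(p,sc([(611,68),(620,246),(537,390),(397,457),(140,306),(113,133)])))
print("hub",ray(p,sc([(372,177)])[0],162)); q0,q1=[ray(p,q,160) for q in sc([(510,208),(585,228)])]
h=ray(p,sc([(372,177)])[0],160)
for q in(q0,q1): print("mark ang",np.degrees(np.arctan2(*(q-h)[[1,0]])),np.hypot(*(q-h)[:2]))
# teeth centres (top face z = tcp-5+18) in tool frame
for q in sc([(212,435),(737,262)]):
    for z in(x[2]+13,):
        w=ray(p,q,z); print("tooth tool",(R.inv().apply(w-x)).round(1))
# ring outer columns at row 0..20, dark extents
g=p["img"].max(axis=2)
for r in(2,10,20,40,60): print(r,[np.flatnonzero(g[r,:256]<60)[[0,-1]].tolist(),(256+np.flatnonzero(g[r,256:400]<60)[[0,-1]]).tolist()])
E
```

```text
(np.float64(666.7948256844905), np.float64(34.886173040867746), np.float64(18.72154723097625), np.float64(0.24409690624089367))
hub [667.01203033  34.81775939 162.        ]
mark ang -53.49125126497302 20.48543458330919
mark ang -54.228856832956076 31.826327582401245
tooth tool [ 75.6 -12.1 -13. ]
tooth tool [ 89.4  32.4 -13. ]
2 [[121, 162], [366, 391]]
10 [[136, 148], [365, 389]]
20 [[138, 149], [362, 373]]
40 [[148, 156], [356, 364]]Traceback (most recent call last):
  File "<stdin>", line 14, in <module>
IndexError: index 0 is out of bounds for axis 0 with size 0
```

```bash
cat >> fit.py <<'E'
def ringfit(p,px,ang,zo,x,R):
    T=np.array([R.inv().apply(ray(p,q,x[2]+zo)-x)[:2] for q in px]); a=np.radians(ang)
    M=41.5*np.c_[np.cos(a),np.sin(a)]
    A=T-T.mean(0);B=M-M.mean(0)
    b=np.arctan2((B[:,0]*A[:,1]-B[:,1]*A[:,0]).sum(),(A*B).sum())
    Q=np.array([[np.cos(b),-np.sin(b)],[np.sin(b),np.cos(b)]])
    return T.mean(0)-Q@M.mean(0),np.degrees(b),(A-B@Q.T).round(1).tolist()
E
python3 - <<'E'
from fit import *
p=ctrl.capture("wrist"); s,x,R=tool()
sc=lambda L:[(180+a/4.618,b/4.615) for a,b in L]
for zo in (5,8.5,13): print(zo,ringfit(p,sc([(212,435),(737,262)]),[198,126],zo,x,R))
E
```

```text
5 (array([114.98117219,   0.83990253]), np.float64(0.6682778026947372), [[-0.1, -0.3], [0.1, 0.3]])
8.5 (array([114.79066374,   0.55171075]), np.float64(0.6682778026947183), [[0.1, 0.3], [-0.1, -0.3]])
13 (array([114.5457243 ,   0.18117847]), np.float64(0.6682778026947366), [[0.3, 1.1], [-0.3, -1.1]])
```

Request:
{"api": "send_rows", "payload": {
  "targets": [
    [1, 0.0027, -0.0132, 0, 0, 0, 0],
    [1, 0.0027, -0.0132, 0, 0, 0, 0],
    [1, 0.0027, -0.0132, 0, 0, 0, 0],
    [1, 0.0028, -0.0132, 0, 0, 0, 0],
    [1, 0, 0, 0, 0, 0, 0.168],
    [1, 0, 0, 0, 0, 0, 0.168],
    [1, 0, 0, 0, 0, 0, 0.167],
    [1, 0, 0, 0.02, 0, 0, 0],
    [1, 0, 0, 0.02, 0, 0, 0],
    [1, 0, 0, 0.02, 0, 0, 0]
  ]
}}

```text
time_s: 9.9
eef_pos: [558.1, -1.6, 183.3]
ee_rot: [0.0, 0.986, 0.167, 0.0]
force: [0.3, -0.5, -1.9]
grip_width: 0.188
grip_force: 68.9
```

```bash
python3 - <<'E'
from fit import *
s,x,R=tool(); print(s["time_s"],x,R.as_matrix().round(4),s["force"]); y=R.as_matrix()[:,0]; print(np.degrees(np.arctan2(y[1],y[0])))
p=ctrl.capture("wrist"); c=p["img"][0:130,170:345]; cv2.imwrite("pics/w4c.png",cv2.resize(c,(800,594),interpolation=cv2.INTER_CUBIC)[:,:,::-1])
print(x+R.apply([115,.6,5]))
E
```

```text
9.9 [558.08032321  -1.57215616 183.30962945] [[ 9.441e-01  3.298e-01  2.000e-04]
 [ 3.298e-01 -9.441e-01 -0.000e+00]
 [ 2.000e-04  1.000e-04 -1.000e+00]] [ 0.34559115 -0.46874897 -1.92116526]
19.25465869084276
[666.84653329  35.78447341 178.33431315]
```

View pics/w4c.png

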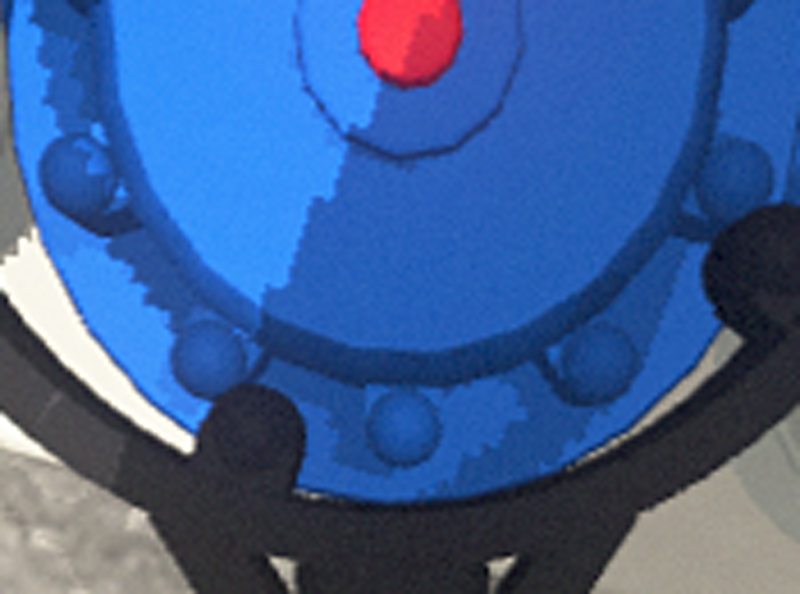

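This crop shows ribs at (80,172), (208,358), (404,425), (600,362) and (735,180), with teeth at (251,432) and about (765,268). The rib gap and the teeth nearly line up. I'll compute the residual.

```bash
python3 - <<'E'
from fit import *
p=ctrl.capture("wrist"); s,x,R=tool()
sc=lambda L:[(170+a/4.571,b/4.569) for a,b in L]
c=capfit(p,sc([(80,172),(208,358),(404,425),(600,362),(735,180)])); print(c)
C,b,e=ringfit(p,sc([(251,432),(765,268)]),[198,126],8.5,x,R); print(C,b,e)
y=R.as_matrix()[:,0]; ty=np.degrees(np.arctan2(y[1],y[0]))
cw=x+R.apply([C[0],C[1],0]); print("ring world",cw[:2],"spanner yaw",ty-b)
print("err tool",R.inv().apply(np.array([c[0],c[1],0])-cw)[:2],"hub",ray(p,sc([(410,30)])[0],162))
E
```

```text
(np.float64(665.3496632326606), np.float64(35.00645771362606), np.float64(18.56472679159242), np.float64(0.7908400900712731))
[113.84964568  -0.54500078] 1.198114493279763 [[0.3, 0.9], [-0.3, -0.9]]
ring world [664.53148247  36.53705016] spanner yaw 18.053409661873197
err tool [0.86000173 2.07436628] hub [664.88396861  34.86303492 162.        ]
```

Request:
{"api": "send_rows", "payload": {
  "targets": [
    [1, 0.0005, 0.0012, 0, 0, 0, 0],
    [1, 0, 0, 0.006, 0, 0, 0],
    [1, 0, 0, 0.006, 0, 0, 0],
    [1, 0, 0, 0.005, 0, 0, 0],
    [1, 0, 0, 0.005, 0, 0, 0],
    [1, 0, 0, 0.005, 0, 0, 0],
    [1, 0, 0, 0.005, 0, 0, 0],
    [1, 0, 0, 0.003, 0, 0, 0],
    [1, 0, 0, 0, 0, 0, 0],
    [1, 0, 0, 0, 0, 0, 0]
  ]
}}

```text
time_s: 11.25
eef_pos: [559.4, -3.1, 149.0]
ee_rot: [0.0, 0.986, 0.167, 0.0]
force: [-0.3, 0.4, -1.5]
grip_width: 0.186
grip_force: 68.8
```

Request:
{"api": "send_rows", "payload": {
  "targets": [
    [1, 0, 0, 0.003, 0, 0, 0],
    [1, 0, 0, 0.003, 0, 0, 0],
    [1, 0, 0, 0.002, 0, 0, 0],
    [1, 0, 0, 0, 0, 0, 0],
    [1, 0, 0, 0, 0, 0, 0],
    [1, 0, 0, 0, 0, 0, 0],
    [1, 0, 0, 0, 0, 0, 0],
    [1, 0, 0, 0, 0, 0, 0],
    [1, 0, 0, 0, 0, 0, 0],
    [1, 0, 0, 0, 0, 0, 0]
  ]
}}

```text
time_s: 12.5
eef_pos: [559.3, -3.1, 140.8]
ee_rot: [0.0, 0.986, 0.167, 0.0]
force: [1.0, -0.1, -1.2]
grip_width: 0.188
grip_force: 68.9
```

```bash
cat >> h.py <<'E'
def tq(c=(666.3,34.9)):
    s,x,R=tool(); F=np.array(s["force"]); m=np.array(s["wrist_torque"]); r=(x-[c[0],c[1],x[2]])/1e3
    y=R.as_matrix()[:,0]
    print("t",round(s["time_s"],2),"pos",x.round(1),"yaw",np.degrees(np.arctan2(y[1],y[0])).round(1),"tiltz",R.as_matrix()[2].round(3),"F",F.round(1),"m",m.round(2),"Tz r×F",round(np.cross(r,F)[2],2),"+m",round(np.cross(r,F)[2]+m[2],2), "rad",(np.hypot(*r[:2])*1e3).round(1),"q6",round(s["joints"][5],2))
E
python3 -c "
from h import *
tq()"
```

```text
t 12.5 pos [559.3  -3.1 140.8] yaw 19.2 tiltz [ 0.  0. -1.] F [ 1.  -0.1 -1.2] m [ 0.03  0.05 -0.01] Tz r×F 0.05 +m 0.04 rad 113.5 q6 1.02
```

Request:
{"api": "send_rows", "payload": {
  "targets": [
    [1, 0.00014, -0.00575, 0, 0, 0, 0.05],
    [1, 0.00014, -0.00575, 0, 0, 0, 0.05],
    [1, 0.00014, -0.00575, 0, 0, 0, 0.05],
    [1, 0.00014, -0.00575, 0, 0, 0, 0.05],
    [1, 0.00014, -0.00575, 0, 0, 0, 0.05],
    [1, 0.00014, -0.00575, 0, 0, 0, 0.05],
    [1, 0.00014, -0.00575, 0, 0, 0, 0.05],
    [1, 0, 0, 0, 0, 0, 0],
    [1, 0, 0, 0, 0, 0, 0],
    [1, 0, 0, 0, 0, 0, 0]
  ]
}}

```text
time_s: 13.75
eef_pos: [552.8, 36.3, 140.8]
ee_rot: [-0.0, 1.0, -0.007, -0.0]
force: [-0.7, -0.7, -2.3]
grip_width: 0.185
grip_force: 68.9
```

```bash
python3 -c "
from h import *
tq()"
```

```text
t 13.75 pos [552.8  36.3 140.8] yaw -0.8 tiltz [-0. -0. -1.] F [-0.7 -0.7 -2.3] m [-0.25  0.09 -0.03] Tz r×F 0.08 +m 0.05 rad 113.5 q6 1.44
```

Request:
{"api": "send_rows", "payload": {
  "targets": [
    [1, 0.00025, -0.00758, 0, 0, 0, 0.066],
    [1, 0.00025, -0.00758, 0, 0, 0, 0.066],
    [1, 0.00025, -0.00758, 0, 0, 0, 0.066],
    [1, 0.00025, -0.00758, 0, 0, 0, 0.066],
    [1, 0.00025, -0.00758, 0, 0, 0, 0.066],
    [1, 0.00025, -0.00758, 0, 0, 0, 0.066],
    [1, 0.00025, -0.00758, 0, 0, 0, 0.066],
    [1, 0.00025, -0.00758, 0, 0, 0, 0.066],
    [1, 0.00025, -0.00758, 0, 0, 0, 0.066],
    [1, 0.00025, -0.00758, 0, 0, 0, 0.066]
  ]
}}

```text
time_s: 15.0
eef_pos: [578.1, 106.0, 140.7]
ee_rot: [0.001, 0.943, -0.332, 0.0]
force: [-0.1, -5.2, -2.5]
grip_width: 0.187
grip_force: 68.8
```

```bash
cat > mark.py <<'E'
from h import *
def mark(n,c=(666.6,34.9)):
    p=ctrl.capture(n); save(p,f"m_{n}.png"); i=p["img"].astype(int); w=((i.min(axis=2)>120)&(i.max(axis=2)-i.min(axis=2)<45)).astype(np.uint8)
    m=np.zeros_like(w); a=np.linspace(0,6.283,60); P=np.array([proj(p,[c[0]+34*np.cos(b),c[1]+34*np.sin(b),160]) for b in a])
    cv2.fillConvexPoly(m,P.round().astype(np.int32),1); q=np.argwhere(w&m)[:,::-1]
    if len(q):
        d=ray(p,q.mean(0),160)[:2]-c; print(n,"mark",len(q),np.degrees(np.arctan2(d[1],d[0])).round(1),np.hypot(*d).round(1))
    else: print(n,"no mark")
E
python3 -c "
from mark import *
tq();mark('top');mark('scene');mark('wrist')"
```

```text
t 15.0 pos [578.1 106.  140.7] yaw -38.7 tiltz [ 0.     0.001 -1.   ] F [-0.1 -5.2 -2.5] m [-0.88  0.03 -0.04] Tz r×F 0.47 +m 0.43 rad 113.3 q6 2.23
top mark 5 -104.7 28.5
scene mark 11 4.2 20.0
wrist no mark
```

Request:
{"api": "send_rows", "payload": {
  "targets": [
    [1, 0.00014, 0.00575, 0, 0, 0, -0.05],
    [1, 0.00014, 0.00575, 0, 0, 0, -0.05],
    [1, 0, 0, 0, 0, 0, 0],
    [1, 0, 0, -0.005, 0, 0, 0],
    [1, 0, 0, -0.007, 0, 0, 0],
    [1, 0, 0, -0.009, 0, 0, 0],
    [1, 0, 0, -0.009, 0, 0, 0],
    [1, 0, 0, 0, 0, 0, 0],
    [1, 0.00091, 0.01442, 0, 0, 0, -0.1257],
    [1, 0.00091, 0.01442, 0, 0, 0, -0.1257]
  ]
}}

```text
time_s: 16.4
eef_pos: [558.4, 71.0, 170.5]
ee_rot: [0.0, 0.987, -0.159, -0.0]
force: [-0.2, -0.9, -1.9]
grip_width: 0.193
grip_force: 69.0
```

Request:
{"api": "send_rows", "payload": {
  "targets": [
    [1, 0.00091, 0.01442, 0, 0, 0, -0.1257],
    [1, 0.00091, 0.01442, 0, 0, 0, -0.1257],
    [1, 0.00091, 0.01442, 0, 0, 0, -0.1257],
    [1, 0.00091, 0.01442, 0, 0, 0, -0.1257],
    [1, 0.00091, 0.01442, 0, 0, 0, -0.1257],
    [1, 0.00091, 0.01442, 0, 0, 0, -0.1257],
    [1, 0.00091, 0.01442, 0, 0, 0, -0.1257],
    [1, 0.00091, 0.01442, 0, 0, 0, -0.1257],
    [1, 0, 0, 0, 0, 0, 0],
    [1, 0, 0, 0, 0, 0, 0]
  ]
}}

```text
time_s: 17.65
eef_pos: [578.3, -37.4, 170.6]
ee_rot: [-0.0, 0.943, 0.334, -0.0]
force: [0.2, -0.3, -1.3]
grip_width: 0.188
grip_force: 68.9
```

```bash
python3 - <<'E'
from mark import *
tq();mark('top');mark('scene');mark('wrist')
c=cv2.imread("pics/m_wrist.png")[0:130,170:345]; cv2.imwrite("pics/w5c.png",cv2.resize(c,(800,594),interpolation=cv2.INTER_CUBIC))
E
```

```text
t 17.65 pos [578.3 -37.4 170.6] yaw 39.0 tiltz [-0.    -0.001 -1.   ] F [ 0.2 -0.3 -1.3] m [-0.07  0.01  0.02] Tz r×F 0.04 +m 0.06 rad 113.9 q6 0.62
top mark 85 -169.7 22.9
scene mark 13 7.5 31.6
wrist mark 237 -105.5 25.5
```

View pics/w5c.png

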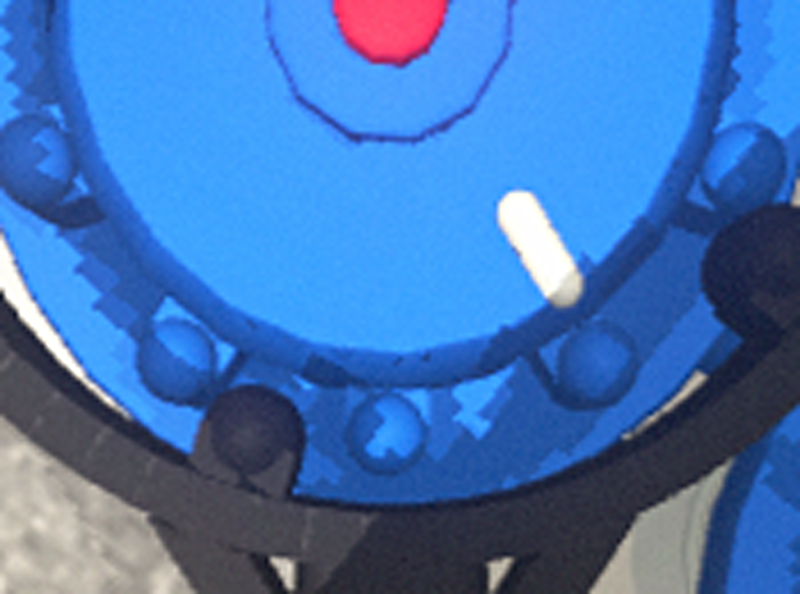

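The mark moved to (540,248), so the cap has turned about 51°. Ribs are at (36,160), (177,358), (386,432), (596,364) and (742,165), and the teeth are at (251,432) and (765,265).

```bash
python3 - <<'E'
from fit import *
p=ctrl.capture("wrist"); s,x,R=tool()
sc=lambda L:[(170+a/4.571,b/4.569) for a,b in L]
c=capfit(p,sc([(36,160),(177,358),(386,432),(596,364),(742,165)])); print(c)
for zo in(8.5,):
  C,b,e=ringfit(p,sc([(251,432),(765,265)]),[198,126],zo,x,R); print(C,b,e)
y=R.as_matrix()[:,0]; ty=np.degrees(np.arctan2(y[1],y[0]))
cw=x+R.apply([C[0],C[1],0]); print("spanner yaw",(ty-b)%36)
for C in(C,np.array([114.5,.3])):
    print("err tool",R.inv().apply(np.array([c[0],c[1],0])-(x+R.apply([C[0],C[1],0])))[:2])
E
```

```text
(np.float64(666.8534381129803), np.float64(34.96827450307483), np.float64(2.5314296164582686), np.float64(0.3713166643237148))
[114.48221102  -0.15726351] 0.9160661098171499 [[0.2, 0.5], [-0.2, -0.5]]
spanner yaw 2.1782780855897315
err tool [-0.23112827 -0.26692642]
err tool [-0.24891725 -0.72418993]
```

Request:
{"api": "send_rows", "payload": {
  "targets": [
    [1, -0.0002, -0.0004, 0.008, 0, 0, 0],
    [1, 0, 0, 0.008, 0, 0, 0],
    [1, 0, 0, 0.007, 0, 0, 0],
    [1, 0, 0, 0.0055, 0, 0, 0],
    [1, 0, 0, 0.0015, 0, 0, 0],
    [1, 0, 0, 0, 0, 0, 0],
    [1, 0, 0, 0, 0, 0, 0],
    [1, 0.00014, -0.00575, 0, 0, 0, 0.05],
    [1, 0.00014, -0.00575, 0, 0, 0, 0.05],
    [1, 0, 0, 0, 0, 0, 0]
  ]
}}

```text
time_s: 19.1
eef_pos: [571.4, -28.2, 141.1]
ee_rot: [0.0, 0.958, 0.288, 0.0]
force: [0.1, -0.2, -1.0]
grip_width: 0.188
grip_force: 68.9
```

```bash
python3 -c "
from h import *
tq()"
```

```text
t 19.1 pos [571.4 -28.2 141.1] yaw 33.4 tiltz [ 0.  0. -1.] F [ 0.1 -0.2 -1. ] m [-0.03 -0.    0.03] Tz r×F 0.03 +m 0.06 rad 113.9 q6 0.73
```

Seated with no side load. Next swing: 0.9 rad.

Request:
{"api": "send_rows", "payload": {
  "targets": [
    [1, 0.00046, -0.01034, 0, 0, 0, 0.09],
    [1, 0.00046, -0.01034, 0, 0, 0, 0.09],
    [1, 0.00046, -0.01034, 0, 0, 0, 0.09],
    [1, 0.00046, -0.01034, 0, 0, 0, 0.09],
    [1, 0.00046, -0.01034, 0, 0, 0, 0.09],
    [1, 0.00046, -0.01034, 0, 0, 0, 0.09],
    [1, 0.00046, -0.01034, 0, 0, 0, 0.09],
    [1, 0.00046, -0.01034, 0, 0, 0, 0.09],
    [1, 0.00046, -0.01034, 0, 0, 0, 0.09],
    [1, 0.00046, -0.01034, 0, 0, 0, 0.09]
  ]
}}

```text
time_s: 20.35
eef_pos: [558.5, 70.2, 141.0]
ee_rot: [0.001, 0.987, -0.159, 0.0]
force: [1.0, -4.2, -2.8]
grip_width: 0.188
grip_force: 68.9
```

```bash
python3 -c "
from h import *
tq()"
```

```text
t 20.35 pos [558.5  70.2 141. ] yaw -18.3 tiltz [ 0.001  0.001 -1.   ] F [ 1.  -4.2 -2.8] m [-0.69 -0.11  0.13] Tz r×F 0.42 +m 0.55 rad 113.5 q6 1.81
```

Request:
{"api": "send_rows", "payload": {
  "targets": [
    [1, 0.00012, -0.00517, 0, 0, 0, 0.045],
    [1, 0.00012, -0.00517, 0, 0, 0, 0.045],
    [1, 0.00012, -0.00517, 0, 0, 0, 0.045],
    [1, 0.00012, -0.00517, 0, 0, 0, 0.045],
    [1, 0.00012, -0.00517, 0, 0, 0, 0.045],
    [1, 0.00012, -0.00517, 0, 0, 0, 0.045],
    [1, 0.00012, -0.00517, 0, 0, 0, 0.045],
    [1, 0.00012, -0.00517, 0, 0, 0, 0.045],
    [1, 0, 0, 0, 0, 0, 0],
    [1, 0, 0, 0, 0, 0, 0]
  ]
}}

```text
time_s: 21.6
eef_pos: [578.1, 106.3, 140.9]
ee_rot: [0.0, 0.943, -0.332, 0.001]
force: [1.9, -5.5, -2.0]
grip_width: 0.188
grip_force: 68.9
```

```bash
python3 -c "
from h import *
tq()"
```

```text
t 21.6 pos [578.1 106.3 140.9] yaw -38.8 tiltz [ 0.001  0.    -1.   ] F [ 1.9 -5.5 -2. ] m [-0.89 -0.23 -0.13] Tz r×F 0.35 +m 0.21 rad 113.5 q6 2.23
```

Request:
{"api": "send_rows", "payload": {
  "targets": [
    [1, 0.00014, 0.00575, 0, 0, 0, -0.05],
    [1, 0.00014, 0.00575, 0, 0, 0, -0.05],
    [1, 0, 0, 0, 0, 0, 0],
    [1, 0, 0, -0.005, 0, 0, 0],
    [1, 0, 0, -0.007, 0, 0, 0],
    [1, 0, 0, -0.009, 0, 0, 0],
    [1, 0, 0, -0.009, 0, 0, 0],
    [1, 0, 0, 0, 0, 0, 0],
    [1, 0.00091, 0.01442, 0, 0, 0, -0.1257],
    [1, 0.00091, 0.01442, 0, 0, 0, -0.1257]
  ]
}}

```text
time_s: 22.85
eef_pos: [558.1, 71.5, 170.5]
ee_rot: [0.0, 0.987, -0.16, -0.0]
force: [-0.5, -0.7, -2.4]
grip_width: 0.187
grip_force: 69.0
```

Request:
{"api": "send_rows", "payload": {
  "targets": [
    [1, 0.00091, 0.01442, 0, 0, 0, -0.1257],
    [1, 0.00091, 0.01442, 0, 0, 0, -0.1257],
    [1, 0.00091, 0.01442, 0, 0, 0, -0.1257],
    [1, 0.00091, 0.01442, 0, 0, 0, -0.1257],
    [1, 0.00091, 0.01442, 0, 0, 0, -0.1257],
    [1, 0.00091, 0.01442, 0, 0, 0, -0.1257],
    [1, 0.00091, 0.01442, 0, 0, 0, -0.1257],
    [1, 0.00091, 0.01442, 0, 0, 0, -0.1257],
    [1, 0, 0, 0, 0, 0, 0],
    [1, 0, 0, 0, 0, 0, 0]
  ]
}}

```text
time_s: 24.1
eef_pos: [577.6, -37.0, 170.6]
ee_rot: [-0.0, 0.943, 0.332, -0.0]
force: [0.3, 0.1, -2.0]
grip_width: 0.188
grip_force: 68.9
```

```bash
python3 - <<'E'
from mark import *
tq();mark('wrist')
c=cv2.imread("pics/m_wrist.png")[0:130,170:345]; cv2.imwrite("pics/w6c.png",cv2.resize(c,(800,594),interpolation=cv2.INTER_CUBIC))
E
```

```text
t 24.1 pos [577.6 -37.  170.6] yaw 38.8 tiltz [-0.    -0.001 -1.   ] F [ 0.3  0.1 -2. ] m [ 0.02 -0.   -0.  ] Tz r×F 0.01 +m 0.01 rad 114.1 q6 0.63
wrist mark 245 -178.0 25.7
```

View pics/w6c.png

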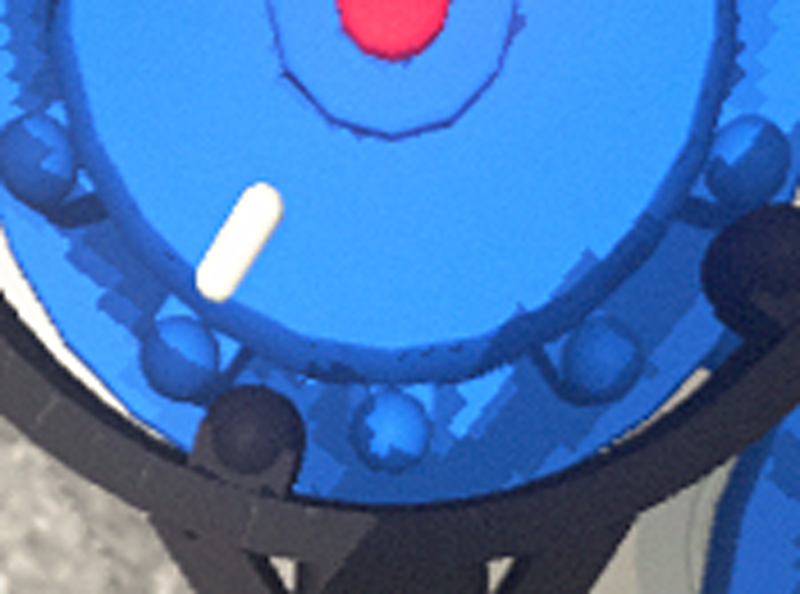

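The mark is now at (240,240), a total turn of about 2.17 rad, and the alignment is as good as last time. I'll lower and approach the bite slowly.

Request:
{"api": "send_rows", "payload": {
  "targets": [
    [1, 0.0004, 0, 0.008, 0, 0, 0],
    [1, 0, 0, 0.008, 0, 0, 0],
    [1, 0, 0, 0.007, 0, 0, 0],
    [1, 0, 0, 0.0055, 0, 0, 0],
    [1, 0, 0, 0.0015, 0, 0, 0],
    [1, 0, 0, 0, 0, 0, 0],
    [1, 0.00014, -0.00575, 0, 0, 0, 0.05],
    [1, 0.00014, -0.00575, 0, 0, 0, 0.05],
    [1, 5e-05, -0.00345, 0, 0, 0, 0.03],
    [1, 5e-05, -0.00345, 0, 0, 0, 0.03]
  ]
}}

```text
time_s: 25.4
eef_pos: [567.9, -22.2, 141.0]
ee_rot: [0.0, 0.967, 0.256, 0.0]
force: [-1.3, -2.0, -1.0]
grip_width: 0.193
grip_force: 68.9
```

```bash
python3 -c "
from h import *
tq()"
```

```text
t 25.4 pos [567.9 -22.2 141. ] yaw 29.7 tiltz [-0.     0.001 -1.   ] F [-1.3 -2.  -1. ] m [-0.48  0.15  0.29] Tz r×F 0.13 +m 0.41 rad 113.8 q6 0.81
```

Request:
{"api": "send_rows", "payload": {
  "targets": [
    [1, 2e-05, -0.0023, 0, 0, 0, 0.02],
    [1, 2e-05, -0.0023, 0, 0, 0, 0.02],
    [1, 2e-05, -0.0023, 0, 0, 0, 0.02],
    [1, 2e-05, -0.0023, 0, 0, 0, 0.02],
    [1, 2e-05, -0.0023, 0, 0, 0, 0.02],
    [1, 0, 0, 0, 0, 0, 0],
    [1, 0, 0, 0, 0, 0, 0],
    [1, 0, 0, 0, 0, 0, 0],
    [1, 0, 0, 0, 0, 0, 0],
    [1, 0, 0, 0, 0, 0, 0]
  ]
}}

```text
time_s: 26.65
eef_pos: [562.8, -12.0, 140.9]
ee_rot: [0.0, 0.978, 0.208, 0.0]
force: [-0.9, -4.8, -0.7]
grip_width: 0.188
grip_force: 69.1
```

```bash
python3 -c "
from h import *
tq()"
```

```text
t 26.65 pos [562.8 -12.  140.9] yaw 24.0 tiltz [ 0.     0.001 -1.   ] F [-0.9 -4.8 -0.7] m [-0.86  0.18  0.23] Tz r×F 0.45 +m 0.68 rad 113.7 q6 0.92
```

Request:
{"api": "send_rows", "payload": {
  "targets": [
    [1, 2e-05, -0.0023, 0, 0, 0, 0.02],
    [1, 2e-05, -0.0023, 0, 0, 0, 0.02],
    [1, 2e-05, -0.0023, 0, 0, 0, 0.02],
    [1, 2e-05, -0.0023, 0, 0, 0, 0.02],
    [1, 0, 0, 0, 0, 0, 0],
    [1, 0, 0, 0, 0, 0, 0],
    [1, 0, 0, 0, 0, 0, 0],
    [1, 0, 0, 0, 0, 0, 0],
    [1, 0, 0, 0, 0, 0, 0],
    [1, 0, 0, 0, 0, 0, 0]
  ]
}}

```text
time_s: 27.9
eef_pos: [559.5, -3.8, 141.0]
ee_rot: [0.001, 0.986, 0.169, 0.0]
force: [-0.4, -6.5, 0.1]
grip_width: 0.19
grip_force: 69.2
```

```bash
python3 -c "
from h import *
tq()"
```

```text
t 27.9 pos [559.5  -3.8 141. ] yaw 19.4 tiltz [ 0.     0.002 -1.   ] F [-0.4 -6.5  0.1] m [-1.3   0.05  0.43] Tz r×F 0.67 +m 1.11 rad 113.6 q6 1.02
```

Request:
{"api": "send_rows", "payload": {
  "targets": [
    [1, 2e-05, -0.0023, 0, 0, 0, 0.02],
    [1, 2e-05, -0.0023, 0, 0, 0, 0.02],
    [1, 2e-05, -0.0023, 0, 0, 0, 0.02],
    [1, 2e-05, -0.0023, 0, 0, 0, 0.02],
    [1, 2e-05, -0.0023, 0, 0, 0, 0.02],
    [1, 0, 0, 0, 0, 0, 0],
    [1, 0, 0, 0, 0, 0, 0],
    [1, 0, 0, 0, 0, 0, 0],
    [1, 0, 0, 0, 0, 0, 0],
    [1, 0, 0, 0, 0, 0, 0]
  ]
}}

```text
time_s: 29.15
eef_pos: [556.3, 6.7, 141.0]
ee_rot: [0.001, 0.993, 0.12, 0.0]
force: [0.8, -9.7, -1.0]
grip_width: 0.191
grip_force: 69.3
```

```bash
python3 -c "
from h import *
tq()"
```

```text
t 29.15 pos [556.3   6.7 141. ] yaw 13.7 tiltz [ 0.     0.003 -1.   ] F [ 0.8 -9.7 -1. ] m [-1.67 -0.09  0.59] Tz r×F 1.09 +m 1.68 rad 113.6 q6 1.13
```

Request:
{"api": "send_rows", "payload": {
  "targets": [
    [1, 1e-05, -0.0014, 0, 0, 0, 0.0125],
    [1, 1e-05, -0.0014, 0, 0, 0, 0.0125],
    [1, 0, 0, 0, 0, 0, 0],
    [1, 0, 0, 0, 0, 0, 0],
    [1, 0, 0, 0, 0, 0, 0],
    [1, 0, 0, 0, 0, 0, 0],
    [1, 0, 0, 0, 0, 0, 0],
    [1, 0, 0, 0, 0, 0, 0],
    [1, 0, 0, 0, 0, 0, 0],
    [1, 0, 0, 0, 0, 0, 0]
  ]
}}

```text
time_s: 30.4
eef_pos: [555.7, 9.3, 141.0]
ee_rot: [0.001, 0.994, 0.107, 0.0]
force: [1.4, -10.6, -0.2]
grip_width: 0.19
grip_force: 69.4
```

```bash
python3 -c "
from h import *
tq()"
```

```text
t 30.4 pos [555.7   9.3 141. ] yaw 12.3 tiltz [ 0.     0.003 -1.   ] F [  1.4 -10.6  -0.2] m [-1.86 -0.01  0.71] Tz r×F 1.2 +m 1.91 rad 113.5 q6 1.16
```

The torque held at about 1.9 N m. Now I'll ease off, centre the spanner in the play, and lift.

Request:
{"api": "send_rows", "payload": {
  "targets": [
    [1, 5e-05, 0.00345, 0, 0, 0, -0.03],
    [1, 5e-05, 0.00345, 0, 0, 0, -0.03],
    [1, 5e-05, 0.00345, 0, 0, 0, -0.03],
    [1, 5e-05, 0.00345, 0, 0, 0, -0.03],
    [1, 5e-05, 0.00345, 0, 0, 0, -0.03],
    [1, 5e-05, 0.00345, 0, 0, 0, -0.03],
    [1, 5e-05, 0.00345, 0, 0, 0, -0.03],
    [1, 5e-05, 0.00345, 0, 0, 0, -0.03],
    [1, 0, 0, 0, 0, 0, 0],
    [1, 0, 0, 0, 0, 0, 0]
  ]
}}

```text
time_s: 31.65
eef_pos: [564.3, -15.2, 140.7]
ee_rot: [-0.0, 0.974, 0.225, 0.0]
force: [-0.0, 0.2, -2.2]
grip_width: 0.19
grip_force: 69.1
```

```bash
python3 -c "
from h import *
tq()"
```

```text
t 31.65 pos [564.3 -15.2 140.7] yaw 26.1 tiltz [ 0. -0. -1.] F [-0.   0.2 -2.2] m [-0.04  0.02  0.02] Tz r×F -0.02 +m 0.0 rad 113.6 q6 0.88
```

Request:
{"api": "send_rows", "payload": {
  "targets": [
    [1, 0, 0, -0.006, 0, 0, 0],
    [1, 0, 0, -0.01, 0, 0, 0],
    [1, 0, 0, -0.016, 0, 0, 0],
    [1, 0, 0, -0.016, 0, 0, 0],
    [1, 0, 0, -0.016, 0, 0, 0],
    [1, -0.03, 0.016, 0, 0, 0, 0],
    [1, -0.036, 0.02, 0, 0, 0, 0],
    [1, -0.036, 0.02, 0, 0, 0, 0],
    [1, -0.036, 0.02, 0, 0, 0, 0],
    [1, -0.034, 0.019, 0, 0, 0, 0]
  ]
}}

```text
time_s: 32.9
eef_pos: [450.8, -177.5, 205.7]
ee_rot: [0.0, 0.974, 0.225, 0.0]
force: [0.6, 0.2, -1.7]
grip_width: 0.187
grip_force: 69.2
```

Request:
{"api": "send_rows", "payload": {
  "targets": [
    [1, 0, 0, 0, 0, 0, -0.16],
    [1, 0, 0, 0, 0, 0, -0.16],
    [1, 0, 0, 0, 0, 0, -0.16],
    [1, 0, 0, 0, 0, 0, -0.16],
    [1, 0, 0, 0, 0, 0, -0.16],
    [1, 0, 0, 0, 0, 0, -0.16],
    [1, 0, 0, 0.05, 0, 0, 0],
    [1, 0, 0, 0.05, 0, 0, 0],
    [1, 0, 0, 0.05, 0, 0, 0],
    [1, 0, 0, 0.02, 0, 0, 0]
  ]
}}

```text
time_s: 34.15
eef_pos: [450.9, -175.9, 33.0]
ee_rot: [-0.002, 0.76, 0.65, -0.0]
force: [-1.0, 0.5, -1.0]
grip_width: 0.192
grip_force: 69.0
```

```bash
python3 - <<'E'
from mark import *
tq();mark('top')
print([ (np.round(r["point"]),round(r["score"],2)) for r in ctrl.landmark_of("spanner",ctrl.capture("top"))])
E
```

```text
t 34.15 pos [ 450.9 -175.9   33. ] yaw 81.1 tiltz [ 0.001 -0.003 -1.   ] F [-1.   0.5 -1. ] m [-0.05  0.04 -0.04] Tz r×F -0.33 +m -0.36 rad 301.4 q6 -0.46
top mark 5 177.2 25.6
[(array([258., 239.]), 0.7)]
```

Request:
{"api": "send_rows", "payload": {
  "targets": [
    [1, 0, 0, 0.01, 0, 0, 0],
    [1, 0, 0, 0.01, 0, 0, 0],
    [1, 0, 0, 0.004, 0, 0, 0],
    [1, 0, 0, 0.002, 0, 0, 0],
    [1, 0, 0, 0.001, 0, 0, 0],
    [1, 0, 0, 0.001, 0, 0, 0],
    [1, 0, 0, 0.001, 0, 0, 0],
    [1, 0, 0, 0, 0, 0, 0],
    [1, 0, 0, 0, 0, 0, 0],
    [1, 0, 0, 0, 0, 0, 0]
  ]
}}

```text
time_s: 35.55
eef_pos: [451.6, -176.4, 5.8]
ee_rot: [0.0, 0.76, 0.65, 0.0]
force: [0.1, -0.2, -0.6]
grip_width: 0.187
grip_force: 69.1
```

Force is beginning to unload (-0.6 N against about -1.6 N hanging). One more small step, then release.

Request:
{"api": "send_rows", "payload": {
  "targets": [
    [1, 0, 0, 0.0008, 0, 0, 0],
    [1, 0, 0, 0.0005, 0, 0, 0],
    [1, 0, 0, 0, 0, 0, 0],
    [1, 0, 0, 0, 0, 0, 0],
    [1, 0, 0, 0, 0, 0, 0],
    [1, 0, 0, 0, 0, 0, 0],
    [1, 0, 0, 0, 0, 0, 0],
    [1, 0, 0, 0, 0, 0, 0],
    [1, 0, 0, 0, 0, 0, 0],
    [1, 0, 0, 0, 0, 0, 0]
  ],
  "squeeze": 25
}}

```text
time_s: 36.8
eef_pos: [451.6, -176.4, 4.9]
ee_rot: [0.0, 0.76, 0.65, -0.0]
force: [-1.2, 1.1, 6.2]
grip_width: 0.188
grip_force: 70.1
```

Request:
{"api": "send_rows", "payload": {
  "targets": [
    [0.4, 0, 0, 0, 0, 0, 0],
    [0.2, 0, 0, 0, 0, 0, 0],
    [0.1, 0, 0, 0, 0, 0, 0],
    [0, 0, 0, 0, 0, 0, 0],
    [0, 0, 0, 0, 0, 0, 0],
    [0, 0, 0, -0.01, 0, 0, 0],
    [0, 0, 0, -0.03, 0, 0, 0],
    [0, 0, 0, -0.05, 0, 0, 0],
    [0, 0, 0, -0.06, 0, 0, 0],
    [0, 0, 0, -0.06, 0, 0, 0]
  ]
}}

```text
time_s: 38.05
eef_pos: [451.2, -176.1, 217.2]
ee_rot: [0.0, 0.76, 0.65, 0.0]
force: [1.1, -0.8, 0.3]
grip_width: 0.503
grip_force: 0.0
```

```bash
python3 - <<'E'
from mark import *
tq();mark('top');mark('scene')
p=cv2.imread("pics/m_top.png")[90:290,130:400]; cv2.imwrite("pics/fin.png",cv2.resize(p,(790,585),interpolation=2))
for n in("top","scene"):
  p=ctrl.capture(n)
  for q in("cap_pip","spanner"): lm(p,q,135 if q=="cap_pip" else 0,1)
E
```

```text
t 38.05 pos [ 451.2 -176.1  217.2] yaw 81.1 tiltz [-0.     0.001 -1.   ] F [ 1.1 -0.8  0.3] m [ 0.04 -0.01  0.02] Tz r×F 0.4 +m 0.41 rad 301.3 q6 -0.46
top mark 5 177.2 25.6
scene mark 15 42.5 16.3
cap_pip [225.  185.3] 0.69 [616.2  32.6 135. ]
spanner [260.9 237.7] 0.74 [469.  -70.5   0. ]
cap_pip [231.8 168.3] 0.57 [623.1  50.3 135. ]
spanner [236.5 258.2] 0.68 [476.  -62.6   0. ]
```

View pics/fin.png

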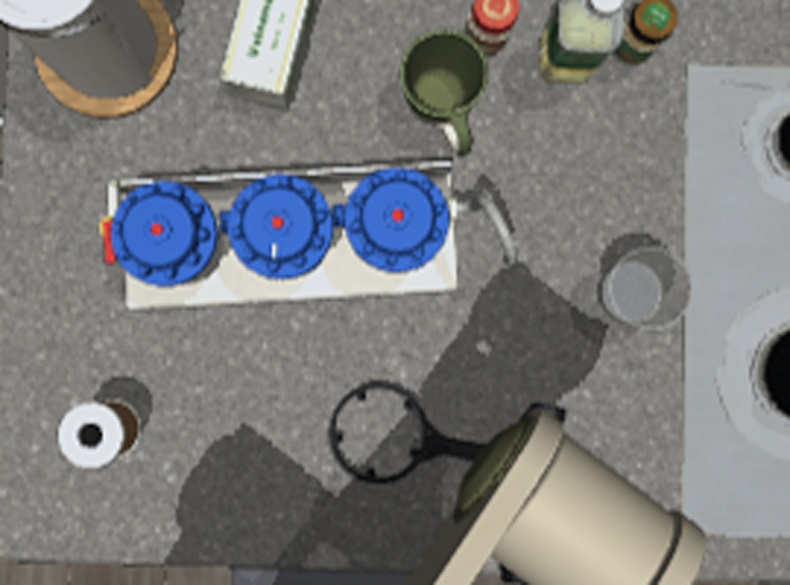

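The cap's mark now points to the front at (275,250). The spanner lies flat at (380,432) and everything else is where it was. Handing in.

```bash
python3 -c "
from rig import ctrl
print(ctrl.finish_job())"
```

```text
the job is handed in; nothing more can be done
None
```

The middle cap is tight: I held it at about 1.7–1.9 N m (about 15–17 N at the grip) for a little over 2 s, longer than the half second asked, then eased off. The spanner lies flat on the worktop, same side up and clear of the filter, nothing else looks moved in the last picture, and the job was handed in at about 38 s.

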